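# Put the amber reagent bottles in their colour-coded holders

## Robot

A 6-joint arm with a two-finger parallel gripper is mounted at the origin on the work surface. World frame = base frame: x ahead of the robot, y to its left, z up, the work surface at z = 0. Lengths are in m, angles in degrees, forces in N, time in s.
With the tool pointing down it reaches from about 0.35 to 0.875 m from the base axis. Payload 4.2 kg.
Tool frame: the origin (TCP) lies midway between the tips of the shut fingers; the grasp point (between the pads) lies r.pinch_z behind it (r.pinch_z is the distance from the TCP to the grasp point, in m); z points along the fingers, y is the direction in which the jaws open and shut (so a half turn about z gives the same grasp; the last joint's range is limited). The gripper opens to 87 mm and grips with 3 to 60 N. Pads are 19 mm wide; open, the fingers measure 117 mm over their backs; the gripper's body (75 mm by 190 mm) begins 51 mm behind the grasp point.
Start: joints at [79.389, 22.042, 0.453, 0, -68.411, -14.817], TCP at [0.268, 0.564, 0.223] pointing down, gripper open.
Joint ranges: [-179.83, 179.83], [-69.29, 118.12], [-61.27, 80.66], [-181.25, 117.63], [-171.15, -9.14], [-177.46, 177.46]. Speed limits (degrees/s): [159.86, 159.86, 180, 180, 180, 180].

## Interface

Orientations are given as a 3x3 rotation matrix whose columns are the frame's x, y, z axes.
In Python, from station import r gives the robot as it stands. The module is installed in compiled form; this text tells all that it offers.
- The arm moves only by the tool play_rows, never from a script. Its argument "deltas" is a list of rows, each a list of 7 numbers: the shift along the tool's x, y, z in units of 25 mm (1.0 is 25 mm), then the turn, a rotation vector about the tool's x, y, z in units of 5 degrees (1.0 is 5 degrees), then the finger opening in mm, from 0 to 87. In form: [[tx, ty, tz, wx, wy, wz, fingers], ...]. A call has 1 to 12 rows; each row is the pose to reach, as a shift and turn from the pose commanded when the call began, along the tool's axes at that moment; what a row does not reach only later rows make up. A row lasts 1/10 s, in which the tool goes at most 50 mm and 8.59 degrees, less where a joint would pass 70% of its speed; a pose out of reach is approached as far as the arm can. A call with a gripper value outside its range is refused whole. The fingers move at their own pace and stop on an object; the grip force is fixed at half the most. Time passes only in rows, so rows that repeat a pose let the fingers close. It gives the time, the measured TCP pose, the force and the opening at its end, in the units of the state.
- r.sense(): the state, without advancing time (a new reading comes with each control period).
- r.capture(name): name is "scene" or "side" or "wrist"; returns a dict with "pixels" (384x512x3 uint8, red, green, blue), "camera_matrix" (3x3 intrinsics, pixels), "k1" (the pictures are not rectified: a ray, as slopes to the right and down, at radius r is drawn at 1 + k1 r^2 times it, then the intrinsics apply), "R" (3x3) and "t" (3): a world point X has camera coordinates R X + t; the wrist camera has in their place "T_tool_cam" (4x4, takes a point from camera to tool coordinates, whose origin is the TCP and whose axes are the flange's). Camera axes: x right, y down, z forward; pixel columns grow to the right and rows downward; lengths in m; the calibration is good to about 2 mm. A picture is of the moment at which its call begins: read the wrist's pose just before it. There is no depth.
- r.finish_job(): hands the job in, once; it reports no verdict.
Trained networks look in the newest picture that a camera, given by its name, has taken for a name from the list of things; names that differ only in an ending like _2 or _b are one class to them, and where a whole thing is asked for, a point or a joint stands for the part that bears it (a point fixed in the world has none). Each returns a list of dicts, best first, with "score" (0 to 1); they miss things now and then, are a little off and sometimes report something else, mostly with a low value. They report only what shows in the picture. A call takes as long as a camera call.
- r.spot_in(camera, target): "centre" ([x, y, z] in m, in world coordinates, good to about 4 mm: the middle of the surface that is visible of it).
- r.cut_out(camera, target): "region" (384x512 bool, what is visible of it).
The state is a dict: "time_s": time; "joints": joint angles; "joint_velocities": joint speeds; "effort": joint torques, N m; "tcp_pos": TCP position; "ee_rot": TCP orientation; "wrist_force": force on the tool from outside, world axes, zero at the start; "moment": the same for the moment, N m; "gripper_width": opening from 0.0 (shut) to 1.0 (fully open).
Only numpy, scipy, OpenCV 4.12 (cv2) and the standard library are available. Lean on these libraries where they do the work, as an engineer would, in place of code of your own. Each camera call takes 0.05 s, during which the arm holds its last target.

## Task

Stand each of the four round amber reagent bottles upright in the round holder that has the colour of its cap; lower each one all the way down before letting go, never drop one or tip one over. Leave the two square white bottles, whose caps look the same, standing where they are.

Things in the scene. Friction and masses are not known exactly. Their poses are not given: they have to be found in the camera images.
- bottle_red: Loose round amber (dark brown) glass reagent bottle with a red screw cap and a plain pale label band: straight body 40 mm in diameter up to 50 mm height, shoulder sloping in to the neck at 58 mm, cap 25 mm in diameter from 60 to 78 mm height; about 0.12 kg, varies. Stands upright on the bench. Origin: centre of its underside; z up through the cap.
- bottle_blue: Loose round amber (dark brown) glass reagent bottle with a blue screw cap and a plain pale label band: straight body 40 mm in diameter up to 50 mm height, shoulder sloping in to the neck at 58 mm, cap 25 mm in diameter from 60 to 78 mm height; about 0.12 kg, varies. Stands upright on the bench. Origin: centre of its underside; z up through the cap.
- bottle_green: Loose round amber (dark brown) glass reagent bottle with a green screw cap and a plain pale label band: straight body 40 mm in diameter up to 50 mm height, shoulder sloping in to the neck at 58 mm, cap 25 mm in diameter from 60 to 78 mm height; about 0.12 kg, varies. Stands upright on the bench. Origin: centre of its underside; z up through the cap.
- bottle_yellow: Loose round amber (dark brown) glass reagent bottle with a yellow screw cap and a plain pale label band: straight body 40 mm in diameter up to 50 mm height, shoulder sloping in to the neck at 58 mm, cap 25 mm in diameter from 60 to 78 mm height; about 0.12 kg, varies. Stands upright on the bench. Origin: centre of its underside; z up through the cap.
- holder_red: Round red holder for one bottle, fixed to the bench: a shallow open cup 80 mm outside and 64 mm inside diameter, floor (black inside) 4 mm above the bench, red rim 14 mm above the bench. Empty at the start. Origin: centre of its underside, on the bench; z up.
- holder_blue: Round blue holder for one bottle, fixed to the bench: a shallow open cup 80 mm outside and 64 mm inside diameter, floor (black inside) 4 mm above the bench, blue rim 14 mm above the bench. Empty at the start. Origin: centre of its underside, on the bench; z up.
- holder_green: Round green holder for one bottle, fixed to the bench: a shallow open cup 80 mm outside and 64 mm inside diameter, floor (black inside) 4 mm above the bench, green rim 14 mm above the bench. Empty at the start. Origin: centre of its underside, on the bench; z up.
- holder_yellow: Round yellow holder for one bottle, fixed to the bench: a shallow open cup 80 mm outside and 64 mm inside diameter, floor (black inside) 4 mm above the bench, yellow rim 14 mm above the bench. Empty at the start. Origin: centre of its underside, on the bench; z up.
- white_red: Loose white plastic bottle with a square body, 44 x 44 mm and 52 mm tall, and a red screw cap 25 mm in diameter from 60 to 78 mm height; to be left alone. Origin: centre of its underside; x and y square to its sides, z up.
- white_blue: Loose white plastic bottle with a square body, 44 x 44 mm and 52 mm tall, and a blue screw cap 25 mm in diameter from 60 to 78 mm height; to be left alone. Origin: centre of its underside; x and y square to its sides, z up.

How it is judged (in metres and radians):
At the end, for the whole second after the job is handed in: Each amber bottle stands inside the holder of its cap's colour: centre within 14 mm of the holder's centre, underside on the holder's floor (1 to 8 mm above the bench), within 0.1 rad of upright, released and at rest; both white bottles upright and within 20 mm of where they started (horizontal distance between bottle_red and holder_red below 0.014 m and z of bottle_red in the frame of holder_red between 0.001 and 0.008 m and angle between each of bottle_red, bottle_blue, bottle_green, bottle_yellow, white_red, white_blue's own z axis and vertical below 0.1 rad and linear speed of each of bottle_red, bottle_blue, bottle_green, bottle_yellow below 0.02 m/s and contact force between each of bottle_red, bottle_blue, bottle_green, bottle_yellow and the fingers below 0.2 N and horizontal distance between bottle_blue and holder_blue below 0.014 m and z of bottle_blue in the frame of holder_blue between 0.001 and 0.008 m and horizontal distance between bottle_green and holder_green below 0.014 m and z of bottle_green in the frame of holder_green between 0.001 and 0.008 m and horizontal distance between bottle_yellow and holder_yellow below 0.014 m and z of bottle_yellow in the frame of holder_yellow between 0.001 and 0.008 m and distance of each of white_red, white_blue from where it was at the start of the episode below 0.02 m); the robot touches nothing.
It fails at once if a white bottle is moved by more than 20 mm (distance of any of white_red, white_blue from where it was at the start of the episode above 0.02 m).
It fails at once if an amber bottle is tipped by more than 0.6 rad (angle between any of bottle_red, bottle_blue, bottle_green, bottle_yellow's own z axis and vertical above 0.6 rad).
It fails at once if an amber bottle is dropped (out of the fingers with its underside more than 20 mm above the bench) ((height (world z) of bottle_red above 0.02 m and contact force between bottle_red and the fingers below 0.1 N) or (height (world z) of bottle_blue above 0.02 m and contact force between bottle_blue and the fingers below 0.1 N) or (height (world z) of bottle_green above 0.02 m and contact force between bottle_green and the fingers below 0.1 N) or (height (world z) of bottle_yellow above 0.02 m and contact force between bottle_yellow and the fingers below 0.1 N)).
It also fails if it takes over 102 s, if anything falls off the work surface, if the arm or the gripper's body presses on something with over 40 N, if the wrist force passes 120 N, or if a joint passes its speed limit or range.

## Working session

There is one attempt and no reset: what is moved stays moved. The work goes in short steps, Python scripts to look and compute and a tool call to move; the robot and the scene stay as the last step left them, time stands still between calls to the robot, and variables do not carry over. Pictures are saved under pics/ and viewed, and the job is handed in when it is done.

Besides the shell and the picture viewer there is one more tool, called after "Request:" in YAML: its name, and indented under it one key for each argument. play_rows: Moves the arm, as the interface text tells. Its arguments: {"type":"object","properties":{"deltas":{"type":"array","items":{"type":"array","items":{"type":"number"}}}},"required":["deltas"]}

```bash
mkdir -p pics
cat > h.py <<'E'
import numpy as np, cv2
from station import r
def cap(n,f):
    c=r.capture(n); cv2.imwrite('pics/'+f,c['pixels'][:,:,::-1]); return c
def ray(c,u,v):
    K=np.array(c['camera_matrix']);x=(u-K[0,2])/K[0,0];y=(v-K[1,2])/K[1,1]
    rd=np.hypot(x,y);s=rd
    for _ in range(30): s=rd/(1+c['k1']*s*s)
    f=s/rd if rd>0 else 1
    d=np.array([x*f,y*f,1]);R=np.array(c['R']);t=np.array(c['t'])
    return -R.T@t, R.T@d
def atz(c,u,v,z):
    o,d=ray(c,u,v); return o+d*(z-o[2])/d[2]
E
python3 - <<'E'
from h import *
np.set_printoptions(precision=4,suppress=True)
s=r.sense();print(s['time_s'],s['tcp_pos'],s['ee_rot'],s['gripper_width'],s['wrist_force'],r.pinch_z)
for n in ['scene','side','wrist']:
    c=cap(n,n+'0.png')
    if n!='wrist': print(n,-np.array(c['R']).T@np.array(c['t']),c['k1'])
    for k in ['bottle_','holder_']:
        for col in ['red','blue','green','yellow']:
            print(n,k+col,[(np.round(d['centre'],3).tolist(),round(d['score'],2)) for d in r.spot_in(n,k+col)[:3]])
    for k in ['white_red','white_blue']: print(n,k,[(np.round(d['centre'],3).tolist(),round(d['score'],2)) for d in r.spot_in(n,k)[:3]])
print(r.sense()['time_s'])
E
```

```text
0.0 [0.2681 0.5639 0.2215] [[ 0.903  -0.4296 -0.0009]
 [-0.4296 -0.903  -0.002 ]
 [ 0.0001  0.0022 -1.    ]] 0.9971697852097635 [0.4226 0.3012 0.1054] 0.0187
scene [1.0667 0.0584 0.8079] -0.040429871129682354
scene bottle_red [([0.452, -0.326, 0.05], 0.85)]
scene bottle_blue [([0.443, 0.159, 0.05], 0.82)]
scene bottle_green [([0.663, 0.14, 0.056], 0.67)]
scene bottle_yellow [([0.573, -0.316, 0.052], 0.91), ([0.634, -0.168, 0.049], 0.31)]
scene holder_red [([0.445, -0.001, 0.006], 0.62)]
scene holder_blue [([0.434, -0.178, 0.002], 0.56)]
scene holder_green [([0.586, 0.365, 0.003], 0.82), ([0.444, 0.159, 0.049], 0.23)]
scene holder_yellow [([0.468, 0.35, 0.008], 0.76)]
scene white_red [([0.636, -0.166, 0.048], 0.91)]
scene white_blue [([0.639, 0.016, 0.045], 0.88)]
side [ 0.0457 -0.5293  0.7359] -0.10969000476801884
side bottle_red [([0.428, -0.339, 0.048], 0.86)]
side bottle_blue []
side bottle_green [([0.637, 0.132, 0.046], 0.66), ([0.423, 0.152, 0.044], 0.6)]
side bottle_yellow [([0.549, -0.327, 0.054], 0.72)]
side holder_red [([0.445, -0.006, 0.006], 0.71)]
side holder_blue [([0.434, -0.181, 0.008], 0.94)]
side holder_green [([0.587, 0.366, 0.002], 0.57)]
side holder_yellow [([0.463, 0.347, 0.003], 0.93)]
side white_red [([0.61, -0.18, 0.045], 0.87)]
side white_blue [([0.622, 0.006, 0.042], 0.98)]
wrist bottle_red []
wrist bottle_blue []
wrist bottle_green []
wrist bottle_yellow []
wrist holder_red []
wrist holder_blue []
wrist holder_green []
wrist holder_yellow []
wrist white_red []
wrist white_blue []
1.65
```

View pics/scene0.png

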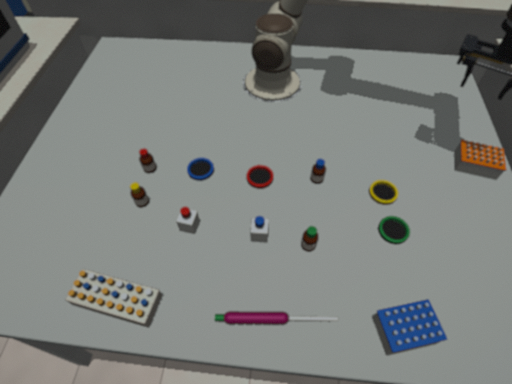

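View pics/side0.png

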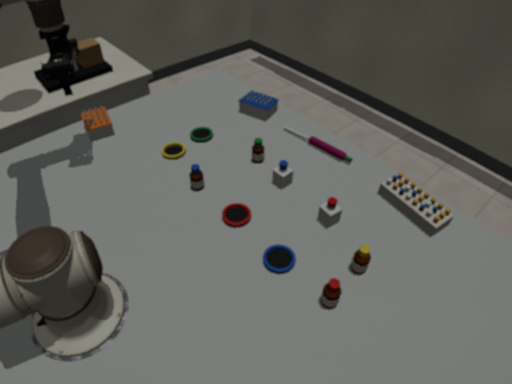

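```bash
cat > m.py <<'E'
from h import *
np.set_printoptions(precision=4,suppress=True)
HUE={'red':(174,7),'blue':(105,125),'green':(50,85),'yellow':(20,32)}
HUE={'red':0,'blue':112,'green':68,'yellow':27}
def blobs(c,col,near,z,rad=14):
    """connected colour blobs near a predicted world point"""
    X=np.array(c['R'])@np.array(near)+np.array(c['t']);x,y=X[:2]/X[2];k=1+c['k1']*(x*x+y*y);K=np.array(c['camera_matrix'])
    u0,v0=K[0,0]*x*k+K[0,2],K[1,1]*y*k+K[1,2]
    hsv=cv2.cvtColor(c['pixels'],cv2.COLOR_RGB2HSV).astype(int)
    dh=np.abs((hsv[...,0]-HUE[col]+90)%180-90)
    m=(dh<12)&(hsv[...,1]>130)&(hsv[...,2]>(90 if col!='green' else 60))
    yy,xx=np.mgrid[:384,:512]; m&=np.hypot(xx-u0,yy-v0)<rad
    n,l,st,ce=cv2.connectedComponentsWithStats(m.astype(np.uint8))
    return (u0,v0),m,l,st,ce
E
python3 - <<'E'
from m import *
est={'bottle_red':(.44,-.333),'bottle_blue':(.433,.156),'bottle_green':(.65,.136),'bottle_yellow':(.561,-.321),'white_red':(.623,-.173),'white_blue':(.63,.011)}
hol={'red':(.445,-.003),'blue':(.434,-.18),'green':(.586,.365),'yellow':(.466,.348)}
cs={n:r.capture(n) for n in ['scene','side']}
for k,e in est.items():
    rays=[];pp=[]
    for n,c in cs.items():
        p0,m,l,st,ce=blobs(c,k.split('_')[1],(*e,.069),0,13)
        i=1+np.argmax(st[1:,4]); pp+=[n,ce[i].round(1),st[i,4],atz(c,*ce[i],.070)[:2]]
        rays.append(ray(c,*ce[i]))
    A=0;b=0
    for o,d in rays:
        d=d/np.linalg.norm(d);P=np.eye(3)-np.outer(d,d);A=A+P;b=b+P@o
    print(k,np.linalg.solve(A,b),*pp)
for k,e in hol.items():
    for n,c in cs.items():
        p0,m,l,st,ce=blobs(c,k,(*e,.012),0,22 if n=='scene' else 24)
        v,u=np.nonzero(m)
        # project mask pixels onto rim plane, circle through outer hull
        P=np.array([atz(c,a,b,.014)[:2] for a,b in zip(u,v)])
        (cx,cy),rr=cv2.minEnclosingCircle((P*1000).astype(np.float32))
        pts=cv2.convexHull(np.c_[u,v].astype(np.float32)); el=cv2.fitEllipse(pts)
        print(k,n,len(u),'circ',round(cx/1000,4),round(cy/1000,4),round(rr,1),'ell',atz(c,*el[0],.014)[:2],'net',e)
E
```

```text
bottle_red [ 0.4409 -0.3329  0.0751] scene [143.1 151.5] 35 [ 0.4365 -0.3356] side [333.9 283. ] 74 [ 0.4439 -0.3313]
bottle_blue [0.4318 0.1647 0.0749] scene [320.1 162.2] 34 [0.4279 0.1651] side [194.9 166.6] 25 [0.4346 0.1702]
bottle_green [0.6481 0.1441 0.0736] scene [311.4 230.9] 59 [0.6465 0.144 ] side [257.9 140.4] 17 [0.6513 0.1485]
bottle_yellow [ 0.5615 -0.3207  0.0748] scene [134.4 186. ] 47 [ 0.5581 -0.3231] side [364.5 248.9] 63 [ 0.5653 -0.3192]
white_red [ 0.6236 -0.1714  0.0751] scene [184.5 210.7] 53 [ 0.6205 -0.1729] side [332.4 200.3] 37 [ 0.6281 -0.1687]
white_blue [0.6323 0.0172 0.0753] scene [259.2 220.3] 53 [0.6296 0.0164] side [283.2 162.5] 24 [0.6368 0.0222]
red scene 168 circ 0.4475 -0.0008 38.5 ell [ 0.4484 -0.0005] net (0.445, -0.003)
red side 135 circ 0.4423 -0.0032 38.1 ell [ 0.4416 -0.0042] net (0.445, -0.003)
blue scene 136 circ 0.436 -0.1778 38.1 ell [ 0.4368 -0.178 ] net (0.434, -0.18)
blue side 159 circ 0.4314 -0.1807 37.7 ell [ 0.4304 -0.1814] net (0.434, -0.18)
green scene 212 circ 0.5884 0.363 38.2 ell [0.5893 0.3632] net (0.586, 0.365)
green side 39 circ 0.5801 0.3593 35.2 ell [0.5804 0.3593] net (0.586, 0.365)
yellow scene 224 circ 0.4681 0.3498 40.0 ell [0.4689 0.3492] net (0.466, 0.348)
yellow side 98 circ 0.4612 0.3463 37.7 ell [0.4606 0.3455] net (0.466, 0.348)
```

Request:
play_rows:
  deltas:
    - [1.5,1.4,0.4,0,0,-1,87]
    - [3,2.8,0.8,0,0,-2,87]
    - [4.5,4.2,1.2,0,0,-3,87]
    - [6,5.6,1.6,0,0,-4,87]
    - [7.5,7,2,0,0,-5.09,87]
    - [9,8.4,2.4,0,0,-5.09,87]
    - [10.5,9.8,2.8,0,0,-5.09,87]
    - [11.8,10.8,3.1,0,0,-5.09,87]
    - [12.5,11.4,3.26,0,0,-5.09,87]
    - [12.78,11.59,3.26,0,0,-5.09,87]
    - [12.78,11.59,3.26,0,0,-5.09,87]
    - [12.78,11.59,3.26,0,0,-5.09,87]

```text
time_s: 2.95
tcp_pos: [0.4327, 0.1665, 0.1415]
ee_rot: [[1.0, 0.001, 0.001], [0.001, -1.0, 0.001], [0.001, -0.001, -1.0]]
wrist_force: [0.0, -0.0, -0.4]
gripper_width: 0.996
```

```bash
cat > w.py <<'E'
from m import *
import sys
s=r.sense();print(s['time_s'],s['tcp_pos'],s['ee_rot'],s['joints'],s['wrist_force'],s['gripper_width'])
c=cap('wrist',sys.argv[1])
T=np.array(c['T_tool_cam']); Rt=np.array(s['ee_rot']);p=np.array(s['tcp_pos'])
Rc=Rt@T[:3,:3]; o=Rt@T[:3,3]+p
c['R']=Rc.T;c['t']=-Rc.T@o
print('cam',o,Rc[:,2])
for k in sys.argv[2:]:
    for d in r.spot_in('wrist',k)[:2]: print(k,np.round(d['centre'],4),round(d['score'],2))
    for d in r.cut_out('wrist',k)[:2]:
        v,u=np.nonzero(d['region']);print(' cut',len(u),u.min(),u.max(),v.min(),v.max(),d['score'])
        if k[0]=='h':
            P=np.array([atz(c,a,b,.014)[:2] for a,b in zip(u[::3],v[::3])]);(cx,cy),rr=cv2.minEnclosingCircle((P*1000).astype(np.float32));print('  circ',cx,cy,rr)
        else:
            col=k.split('_')[1];hsv=cv2.cvtColor(c['pixels'],cv2.COLOR_RGB2HSV).astype(int)
            dh=np.abs((hsv[...,0]-HUE[col]+90)%180-90);m=d['region']&(dh<12)&(hsv[...,1]>130)&(hsv[...,2]>70)
            v,u=np.nonzero(m)
            if len(u): print('  cap px',len(u),u.mean(),v.mean(),'at z=.075',atz(c,u.mean(),v.mean(),.075))
E
python3 w.py w1.png bottle_blue
```

```text
2.95 [0.4327 0.1665 0.1415] [[ 1.      0.0009  0.001 ]
 [ 0.0009 -1.      0.0008]
 [ 0.001  -0.0008 -1.    ]] [ 41.2048  11.0614 -28.2242   0.0027 -50.6428  48.8435] [ 0.0366 -0.0266 -0.3763] 0.9959167874382159
cam [0.4993 0.1672 0.3044] [-0.2437  0.0009 -0.9698]
bottle_blue [0.4424 0.164  0.0581] 0.55
 cut 2190 234 281 160 217 0.83
  cap px 820 257.94146341463414 201.86463414634147 at z=.075 [0.4314 0.1643 0.075 ]
```

Request:
play_rows:
  deltas:
    - [-0.04,0.09,1,0,0,0,87]
    - [-0.04,0.09,2.2,0,0,0,87]
    - [-0.04,0.09,3.4,0,0,0,87]
    - [-0.04,0.09,4.4,0,0,0,87]
    - [-0.04,0.09,4.86,0,0,0,87]
    - [-0.04,0.09,4.86,0,0,0,87]
    - [-0.04,0.09,4.86,0,0,0,38]
    - [-0.04,0.09,4.86,0,0,0,35]
    - [-0.04,0.09,4.86,0,0,0,35]
    - [-0.04,0.09,4.86,0,0,0,35]
    - [-0.04,0.09,4.86,0,0,0,35]
    - [-0.04,0.09,4.86,0,0,0,35]

```text
time_s: 4.3
tcp_pos: [0.4316, 0.1634, 0.0198]
ee_rot: [[1.0, 0.0, 0.0], [0.0, -1.0, 0.0], [0.0, -0.0, -1.0]]
wrist_force: [0.7, 0.1, -0.8]
gripper_width: 0.541
```

Request:
play_rows:
  deltas:
    - [0,0,0,0,0,0,20]
    - [0,0,0,0,0,0,20]
    - [0,0,0,0,0,0,20]
    - [0,0,0,0,0,0,20]
    - [0,0,0,0,0,0,20]

```text
time_s: 4.8
tcp_pos: [0.4315, 0.1633, 0.0196]
ee_rot: [[1.0, 0.0, 0.0], [0.0, -1.0, -0.0], [0.0, 0.0, -1.0]]
wrist_force: [-1.1, -0.1, 2.4]
gripper_width: 0.448
```

Request:
play_rows:
  deltas:
    - [0,0,-0.3,0,0,0,20]
    - [0,0,-0.9,0,0,0,20]
    - [0,0,-1.7,0,0,0,20]
    - [0,0,-2.5,0,0,0,20]
    - [0,0,-3.1,0,0,0,20]
    - [0,0,-3.4,0,0,0,20]
    - [0,0,-3.4,0,0,0,20]

```text
time_s: 5.5
tcp_pos: [0.4318, 0.1637, 0.1054]
ee_rot: [[1.0, 0.0, 0.002], [0.0, -1.0, 0.002], [0.002, -0.002, -1.0]]
wrist_force: [-0.4, 0.5, -1.7]
gripper_width: 0.447
```

Request:
play_rows:
  deltas:
    - [0,0.6,0,0,0,0,20]
    - [0,1.8,0,0,0,0,20]
    - [0,3.3,0,0,0,0,20]
    - [0,4.8,0,0,0,0,20]
    - [0,6.3,0,0,0,0,20]
    - [0,7.8,0,0,0,0,20]
    - [0.05,9.3,0,0,0,0,20]
    - [0.1,10.8,0,0,0,0,20]
    - [0.1,12.2,0,0,0,0,20]
    - [0.1,13.2,0,0,0,0,20]
    - [0.1,13.7,0,0,0,0,20]
    - [0.1,13.7,0,0,0,0,20]

```text
time_s: 6.7
tcp_pos: [0.4329, -0.1805, 0.1035]
ee_rot: [[1.0, -0.003, -0.002], [-0.003, -1.0, 0.0], [-0.002, -0.0, -1.0]]
wrist_force: [-0.6, 0.1, -0.5]
gripper_width: 0.451
```

```bash
python3 w.py w2.png bottle_blue holder_blue
```

```text
6.7 [ 0.4329 -0.1805  0.1035] [[ 1.     -0.0027 -0.0024]
 [-0.0027 -1.      0.0003]
 [-0.0024 -0.0003 -1.    ]] [ -2.7241  14.61   -30.1918  -0.0118 -45.3348  92.5793] [-0.6161  0.1054 -0.4731] 0.45077859057582437
cam [ 0.5    -0.1799  0.2662] [-0.247   0.0012 -0.969 ]
bottle_blue [ 0.4481 -0.1789  0.1385] 0.57
 cut 4798 213 295 191 296 0.74
  cap px 1673 253.3747758517633 282.0735206216378 at z=.075 [ 0.3872 -0.1793  0.075 ]
holder_blue [ 0.4458 -0.1759  0.0033] 0.78
 cut 4999 204 301 140 219 0.73
  circ 434.71392822265625 -178.5420379638672 39.92466735839844
```

View pics/w2.png

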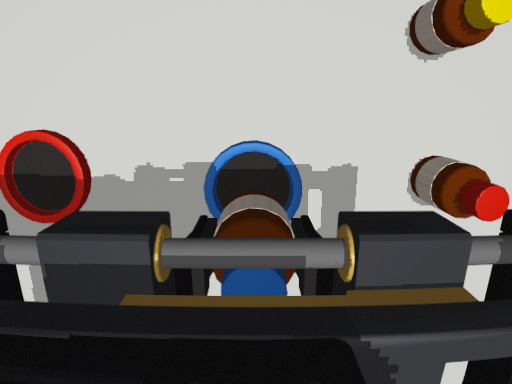

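Request:
play_rows:
  deltas:
    - [0.07,-0.08,0.4,0,0,0,20]
    - [0.07,-0.08,1.2,0,0,0,20]
    - [0.07,-0.08,2,0,0,0,20]
    - [0.07,-0.08,2.6,0,0,0,20]
    - [0.07,-0.08,2.9,0,0,0,20]
    - [0.07,-0.08,3.05,0,0,0,20]
    - [0.07,-0.08,3.15,0,0,0,20]
    - [0.07,-0.08,3.15,0,0,0,20]

```text
time_s: 7.75
tcp_pos: [0.4361, -0.1771, 0.0259]
ee_rot: [[1.0, 0.001, 0.0], [0.001, -1.0, -0.0], [0.0, 0.0, -1.0]]
wrist_force: [0.1, -0.7, -1.5]
gripper_width: 0.455
```

Request:
play_rows:
  deltas:
    - [0,0,0.04,0,0,0,20]
    - [0,0,0.07,0,0,0,20]
    - [0,0,0.09,0,0,0,20]
    - [0,0,0.09,0,0,0,20]
    - [0,0,0.09,0,0,0,20]

```text
time_s: 8.25
tcp_pos: [0.4359, -0.1772, 0.0237]
ee_rot: [[1.0, 0.0, 0.0], [0.0, -1.0, -0.0], [0.0, 0.0, -1.0]]
wrist_force: [-0.6, 0.3, -1.5]
gripper_width: 0.451
```

Request:
play_rows:
  deltas:
    - [0,0,0.03,0,0,0,20]
    - [0,0,0.03,0,0,0,20]
    - [0,0,0.03,0,0,0,20]

```text
time_s: 8.55
tcp_pos: [0.4359, -0.1772, 0.0236]
ee_rot: [[1.0, 0.001, 0.0], [0.001, -1.0, -0.0], [0.0, 0.0, -1.0]]
wrist_force: [-2.2, 1.0, 6.4]
gripper_width: 0.452
```

Request:
play_rows:
  deltas:
    - [0,0,0,0,0,0,50]
    - [0,0,0,0,0,0,65]
    - [0,0,0,0,0,0,87]
    - [0,0,0,0,0,0,87]
    - [0,0,0,0,0,0,87]
    - [0,0,0,0,0,0,87]

```text
time_s: 9.15
tcp_pos: [0.4359, -0.1772, 0.0227]
ee_rot: [[1.0, 0.0, -0.0], [0.0, -1.0, -0.0], [-0.0, 0.0, -1.0]]
wrist_force: [0.3, -0.1, 0.6]
gripper_width: 0.912
```

Request:
play_rows:
  deltas:
    - [0,0,-0.4,0,0,0,87]
    - [0,0,-1.6,0,0,0,87]
    - [0,0,-3,0,0,0,87]
    - [0,0,-4.2,0,0,0,87]
    - [0,0.8,-4.7,0,0,0,87]
    - [0.1,2.2,-4.7,0,0,0,87]
    - [0.2,3.7,-4.7,0,0,0,87]
    - [0.2,5.1,-4.7,0,0,0,87]
    - [0.2,6,-4.7,0,0,0,87]
    - [0.2,6.22,-4.7,0,0,0,87]
    - [0.2,6.22,-4.7,0,0,0,87]

```text
time_s: 10.25
tcp_pos: [0.4406, -0.3331, 0.1405]
ee_rot: [[1.0, -0.001, 0.0], [-0.001, -1.0, 0.0], [0.0, -0.0, -1.0]]
wrist_force: [-0.1, 0.0, 0.2]
gripper_width: 1.001
```

```bash
python3 w.py w3.png bottle_red bottle_blue
```

```text
10.25 [ 0.4406 -0.3331  0.1405] [[ 1.     -0.0012  0.0001]
 [-0.0012 -1.      0.0001]
 [ 0.0001 -0.0001 -1.    ]] [-20.2746  19.2951 -16.5109  -0.0102 -54.1935 110.2142] [-0.0549  0.0046  0.1977] 1.0010703149247915
cam [ 0.5073 -0.3324  0.3033] [-0.2446  0.0007 -0.9696]
bottle_red [ 0.4475 -0.3312  0.0588] 0.83
 cut 2116 230 278 159 214 0.82
  cap px 1017 253.95378564405112 195.06489675516224 at z=.075 [ 0.4447 -0.3324  0.075 ]
bottle_blue [ 0.447  -0.1896  0.0579] 0.97
 cut 2750 30 113 165 210 0.64
  cap px 408 44.48774509803921 201.7671568627451 at z=.075 [ 0.4394 -0.1719  0.075 ]
```

View pics/w3.png

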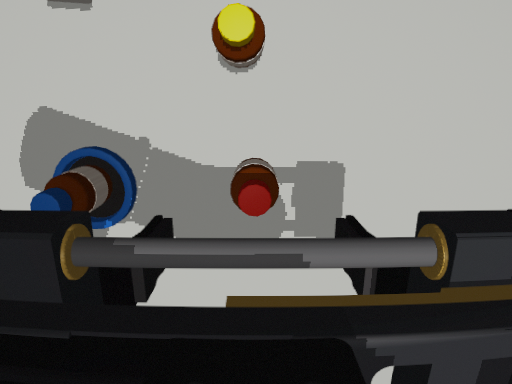

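Request:
play_rows:
  deltas:
    - [0.02,0,1,0,0,0,87]
    - [0.02,0,2.2,0,0,0,87]
    - [0.02,0,3.4,0,0,0,87]
    - [0.02,0,4.4,0,0,0,80]
    - [0.02,0,4.82,0,0,0,65]
    - [0.02,0,4.82,0,0,0,20]
    - [0.02,0,4.82,0,0,0,20]
    - [0.02,0,4.82,0,0,0,20]
    - [0.02,0,4.82,0,0,0,20]
    - [0.02,0,4.82,0,0,0,20]
    - [0.02,0,4.82,0,0,0,20]
    - [0.02,0,4.82,0,0,0,20]

```text
time_s: 11.7
tcp_pos: [0.4419, -0.3329, 0.0207]
ee_rot: [[1.0, 0.001, 0.001], [0.001, -1.0, -0.001], [0.001, 0.001, -1.0]]
wrist_force: [-0.3, 1.1, 6.6]
gripper_width: 0.452
```

Request:
play_rows:
  deltas:
    - [0,0,0,0,0,0,20]
    - [0,0,0,0,0,0,20]
    - [0,0,0,0,0,0,20]

```text
time_s: 12.0
tcp_pos: [0.4419, -0.3329, 0.0207]
ee_rot: [[1.0, 0.001, 0.001], [0.001, -1.0, -0.001], [0.001, 0.001, -1.0]]
wrist_force: [-1.8, 1.2, 5.5]
gripper_width: 0.449
```

Request:
play_rows:
  deltas:
    - [0,0,-0.3,0,0,0,20]
    - [0,0,-0.9,0,0,0,20]
    - [0,0,-1.7,0,0,0,20]
    - [0,0,-2.6,0,0,0,20]
    - [0,0,-3.5,0,0,0,20]
    - [0,0,-4.2,0,0,0,20]
    - [0,0,-4.7,0,0,0,20]
    - [0,0,-4.8,0,0,0,20]
    - [0,0,-4.8,0,0,0,20]

```text
time_s: 12.9
tcp_pos: [0.4411, -0.3325, 0.1395]
ee_rot: [[1.0, 0.0, -0.0], [0.0, -1.0, 0.001], [-0.0, -0.001, -1.0]]
wrist_force: [-0.1, 0.7, -0.7]
gripper_width: 0.449
```

Request:
play_rows:
  deltas:
    - [0,-0.6,0,0,0,0,20]
    - [0,-1.8,0,0,0,0,20]
    - [0,-3.3,0,0,0,0,20]
    - [0,-4.8,0,0,0,0,20]
    - [0,-6.3,0,0,0,0,20]
    - [0,-7.8,0,0,0,0,20]
    - [0.05,-9.3,0,0,0,0,20]
    - [0.1,-10.8,0,0,0,0,20]
    - [0.12,-12,0,0,0,0,20]
    - [0.12,-12.9,0,0,0,0,20]
    - [0.12,-13.24,0,0,0,0,20]
    - [0.12,-13.24,0,0,0,0,20]

```text
time_s: 14.1
tcp_pos: [0.4436, -0.0008, 0.1392]
ee_rot: [[1.0, 0.003, -0.002], [0.003, -1.0, -0.0], [-0.002, 0.0, -1.0]]
wrist_force: [-0.4, -0.6, -1.2]
gripper_width: 0.452
```

```bash
python3 w.py w4.png holder_red bottle_red
```

```text
14.1 [ 0.4436 -0.0008  0.1392] [[ 1.      0.0026 -0.0016]
 [ 0.0026 -1.     -0.0004]
 [-0.0016  0.0004 -1.    ]] [ 21.008    9.3907 -30.8142  -0.0143 -49.8885  69.152 ] [-0.3501 -0.5714 -1.2066] 0.4516779574350083
cam [0.5105 0.0003 0.3019] [-0.2462 -0.0007 -0.9692]
holder_red [ 0.4556 -0.0009  0.0034] 0.67
 cut 4566 211 297 136 208 0.93
  circ 445.936767578125 -0.4666454493999481 40.01187515258789
bottle_red [0.4549 0.0005 0.1696] 0.79
 cut 4770 213 295 191 296 0.66
  cap px 1742 253.16073478760046 281.3358208955224 at z=.075 [0.3776 0.0004 0.075 ]
```

View pics/w4.png

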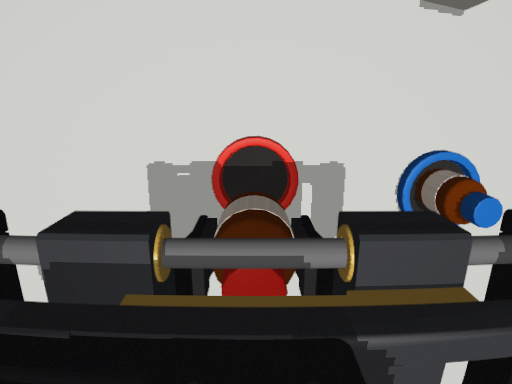

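Request:
play_rows:
  deltas:
    - [0.08,0,0.5,0,0,0,20]
    - [0.08,0,1.5,0,0,0,20]
    - [0.08,0,2.6,0,0,0,20]
    - [0.08,0,3.5,0,0,0,20]
    - [0.08,0,4.1,0,0,0,20]
    - [0.08,0,4.35,0,0,0,20]
    - [0.08,0,4.45,0,0,0,20]
    - [0.08,0,4.5,0,0,0,20]
    - [0.08,0,4.5,0,0,0,20]
    - [0.08,0,4.5,0,0,0,20]

```text
time_s: 15.35
tcp_pos: [0.4468, -0.0015, 0.028]
ee_rot: [[1.0, 0.0, 0.002], [0.0, -1.0, 0.001], [0.002, -0.001, -1.0]]
wrist_force: [0.6, -0.5, -0.9]
gripper_width: 0.451
```

Request:
play_rows:
  deltas:
    - [0,0,0.05,0,0,0,20]
    - [0,0,0.09,0,0,0,20]
    - [0,0,0.12,0,0,0,20]
    - [0,0,0.13,0,0,0,20]
    - [0,0,0.13,0,0,0,20]
    - [0,0,0.13,0,0,0,20]

```text
time_s: 15.95
tcp_pos: [0.4464, -0.0016, 0.0247]
ee_rot: [[1.0, 0.001, 0.0], [0.001, -1.0, -0.0], [0.0, 0.0, -1.0]]
wrist_force: [-1.5, 1.1, 4.4]
gripper_width: 0.452
```

Contact at the expected height (0.0247, +4.4 N). Release, rise, and go to the yellow bottle (0.5615, -0.3207).

Request:
play_rows:
  deltas:
    - [0,0,0,0,0,0,50]
    - [0,0,0,0,0,0,65]
    - [0,0,0,0,0,0,87]
    - [0,0,0,0,0,0,87]
    - [0,0,0,0,0,0,87]
    - [0,0,-0.4,0,0,0,87]
    - [0,0,-1.4,0,0,0,87]
    - [0,0,-2.8,0,0,0,87]
    - [0,0,-4,0,0,0,87]
    - [0,0,-4.7,0,0,0,87]
    - [0,0,-4.7,0,0,0,87]

```text
time_s: 17.05
tcp_pos: [0.4482, -0.0011, 0.1449]
ee_rot: [[1.0, 0.001, 0.007], [0.001, -1.0, 0.002], [0.007, -0.002, -1.0]]
wrist_force: [0.1, 0.0, -0.7]
gripper_width: 0.999
```

Request:
play_rows:
  deltas:
    - [0.3,0.8,0,0,0,0,87]
    - [0.8,2.2,0,0,0,0,87]
    - [1.3,3.7,0,0,0,0,87]
    - [1.8,5.2,0,0,0,0,87]
    - [2.4,6.6,0,0,0,0,87]
    - [2.9,8,0,0,0,0,87]
    - [3.4,9.4,0,0,0,0,87]
    - [4,10.8,0,0,0,0,87]
    - [4.4,12,0,0,0,0,87]
    - [4.6,12.6,0,0,0,0,87]
    - [4.6,12.76,0,0,0,0,87]
    - [4.6,12.76,0,0,0,0,87]

```text
time_s: 18.25
tcp_pos: [0.5605, -0.3206, 0.1403]
ee_rot: [[1.0, -0.001, -0.002], [-0.001, -1.0, 0.001], [-0.002, -0.001, -1.0]]
wrist_force: [-0.2, 0.0, -0.1]
gripper_width: 1.002
```

```bash
python3 w.py w5.png bottle_yellow
```

```text
18.25 [ 0.5605 -0.3206  0.1403] [[ 1.     -0.0007 -0.0021]
 [-0.0007 -1.      0.001 ]
 [-0.0021 -0.001  -1.    ]] [-15.4516  27.7272  -2.7248  -0.0285 -59.6824 105.4258] [-0.1559  0.0149 -0.0587] 1.0018864294786403
cam [ 0.6275 -0.32    0.303 ] [-0.2468  0.0015 -0.9691]
 cut 2154 231 279 157 215 0.74
  cap px 991 254.95459132189708 197.11503531786076 at z=.075 [ 0.563  -0.3205  0.075 ]
 cut 164 146 159 288 305 0.73
```

View pics/w5.png

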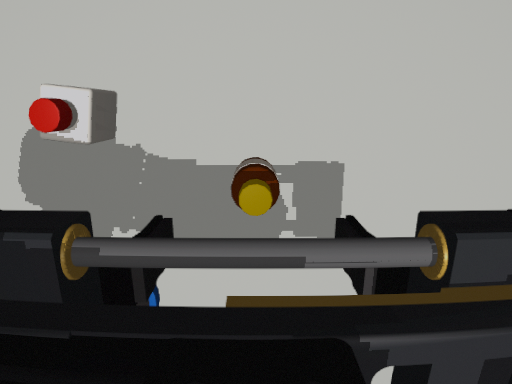

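Request:
play_rows:
  deltas:
    - [0.05,0,1,0,0,0,87]
    - [0.05,0,2.2,0,0,0,87]
    - [0.05,0,3.4,0,0,0,87]
    - [0.05,0,4.4,0,0,0,80]
    - [0.05,0,4.82,0,0,0,65]
    - [0.05,0,4.82,0,0,0,20]
    - [0.05,0,4.82,0,0,0,20]
    - [0.05,0,4.82,0,0,0,20]
    - [0.05,0,4.82,0,0,0,20]
    - [0.05,0,4.82,0,0,0,20]
    - [0.05,0,4.82,0,0,0,20]
    - [0.05,0,4.82,0,0,0,20]

```text
time_s: 19.6
tcp_pos: [0.5632, -0.3209, 0.0221]
ee_rot: [[1.0, 0.001, 0.001], [0.001, -1.0, -0.001], [0.001, 0.001, -1.0]]
wrist_force: [-0.9, 1.3, 4.5]
gripper_width: 0.45
```

Request:
play_rows:
  deltas:
    - [0,0,0,0,0,0,20]
    - [0,0,0,0,0,0,20]
    - [0,0,0,0,0,0,20]

```text
time_s: 19.9
tcp_pos: [0.5632, -0.3209, 0.0221]
ee_rot: [[1.0, 0.001, 0.001], [0.001, -1.0, -0.001], [0.001, 0.001, -1.0]]
wrist_force: [-0.0, 1.3, 5.6]
gripper_width: 0.448
```

Request:
play_rows:
  deltas:
    - [0,0,-0.3,0,0,0,20]
    - [0,0,-0.9,0,0,0,20]
    - [0,0,-1.7,0,0,0,20]
    - [0,0,-2.6,0,0,0,20]
    - [0,0,-3.5,0,0,0,20]
    - [0,0,-4.2,0,0,0,20]
    - [0,0,-4.7,0,0,0,20]
    - [0,0,-4.8,0,0,0,20]
    - [0,0,-4.8,0,0,0,20]

```text
time_s: 20.8
tcp_pos: [0.5625, -0.3205, 0.1411]
ee_rot: [[1.0, 0.0, 0.0], [0.0, -1.0, 0.0], [0.0, -0.0, -1.0]]
wrist_force: [-0.4, 0.7, -2.1]
gripper_width: 0.451
```

Request:
play_rows:
  deltas:
    - [-0.1,-0.6,0,0,0,0,20]
    - [-0.3,-1.8,0,0,0,0,20]
    - [-0.5,-3.2,0,0,0,0,20]
    - [-0.7,-4.6,0,0,0,0,20]
    - [-0.9,-6,0,0,0,0,20]
    - [-1.1,-7.4,0,0,0,0,20]
    - [-1.3,-8.8,0,0,0,0,20]
    - [-1.5,-10.2,0,0,0,0,20]
    - [-1.7,-11.6,0,0,0,0,20]
    - [-1.9,-12.7,0,0,0,0,20]
    - [-2,-13.4,0,0,0,0,20]
    - [-2,-13.4,0,0,0,0,20]

```text
time_s: 22.0
tcp_pos: [0.5112, 0.0165, 0.1402]
ee_rot: [[1.0, 0.004, -0.002], [0.004, -1.0, -0.0], [-0.002, 0.0, -1.0]]
wrist_force: [-0.5, -0.5, -1.6]
gripper_width: 0.452
```

Request:
play_rows:
  deltas:
    - [-0.1,-0.6,0,0,0,0,20]
    - [-0.3,-1.8,0,0,0,0,20]
    - [-0.5,-3.2,0,0,0,0,20]
    - [-0.7,-4.6,0,0,0,0,20]
    - [-0.9,-6,0,0,0,0,20]
    - [-1.1,-7.4,0,0,0,0,20]
    - [-1.3,-8.8,0,0,0,0,20]
    - [-1.5,-10.2,0,0,0,0,20]
    - [-1.7,-11.6,0,0,0,0,20]
    - [-1.85,-12.7,0,0,0,0,20]
    - [-1.88,-13.36,0,0,0,0,20]
    - [-1.88,-13.36,0,0,0,0,20]

```text
time_s: 23.2
tcp_pos: [0.4652, 0.3496, 0.1402]
ee_rot: [[1.0, 0.002, -0.001], [0.002, -1.0, -0.001], [-0.001, 0.001, -1.0]]
wrist_force: [0.4, 0.2, -1.1]
gripper_width: 0.446
```

```bash
python3 w.py w6.png holder_yellow
```

```text
23.2 [0.4652 0.3496 0.1402] [[ 1.      0.0021 -0.0006]
 [ 0.0021 -1.     -0.0008]
 [-0.0006  0.0008 -1.    ]] [ 52.8648  21.9767 -12.3407   0.0005 -55.7382  37.2548] [ 0.398   0.1568 -1.1048] 0.4460384128122481
cam [0.5319 0.3506 0.303 ] [-0.2452 -0.001  -0.9695]
holder_yellow [0.4681 0.3505 0.0077] 0.66
 cut 4462 210 296 137 209 0.94
  circ 466.1311340332031 350.7108154296875 39.831825256347656
```

View pics/w6.png

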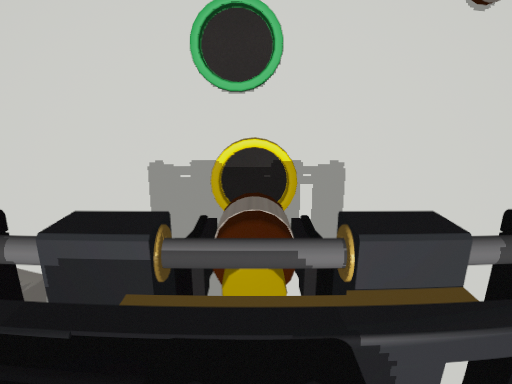

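Request:
play_rows:
  deltas:
    - [0.02,-0.04,0.5,0,0,0,20]
    - [0.02,-0.04,1.5,0,0,0,20]
    - [0.02,-0.04,2.6,0,0,0,20]
    - [0.02,-0.04,3.5,0,0,0,20]
    - [0.02,-0.04,4.1,0,0,0,20]
    - [0.02,-0.04,4.35,0,0,0,20]
    - [0.02,-0.04,4.45,0,0,0,20]
    - [0.02,-0.04,4.5,0,0,0,20]
    - [0.02,-0.04,4.5,0,0,0,20]
    - [0.02,-0.04,4.5,0,0,0,20]

```text
time_s: 24.35
tcp_pos: [0.4663, 0.3497, 0.0294]
ee_rot: [[1.0, 0.0, 0.001], [0.0, -1.0, 0.001], [0.001, -0.001, -1.0]]
wrist_force: [-0.4, 0.6, -1.2]
gripper_width: 0.453
```

Request:
play_rows:
  deltas:
    - [0,0,0.05,0,0,0,20]
    - [0,0,0.09,0,0,0,20]
    - [0,0,0.12,0,0,0,20]
    - [0,0,0.13,0,0,0,20]
    - [0,0,0.13,0,0,0,20]
    - [0,0,0.13,0,0,0,20]

```text
time_s: 24.95
tcp_pos: [0.4659, 0.3495, 0.0261]
ee_rot: [[1.0, 0.001, 0.0], [0.001, -1.0, 0.0], [0.0, -0.0, -1.0]]
wrist_force: [-2.2, -1.4, 5.1]
gripper_width: 0.448
```

Request:
play_rows:
  deltas:
    - [0,0,0,0,0,0,50]
    - [0,0,0,0,0,0,65]
    - [0,0,0,0,0,0,87]
    - [0,0,0,0,0,0,87]
    - [0,0,0,0,0,0,87]
    - [0,0,-0.4,0,0,0,87]
    - [0,0,-1.4,0,0,0,87]
    - [0,0,-2.8,0,0,0,87]
    - [0,0,-4,0,0,0,87]
    - [0,0,-4.7,0,0,0,87]
    - [0,0,-4.7,0,0,0,87]

```text
time_s: 26.05
tcp_pos: [0.4674, 0.3509, 0.1469]
ee_rot: [[1.0, 0.001, 0.005], [0.001, -1.0, 0.006], [0.005, -0.006, -1.0]]
wrist_force: [-0.2, 0.4, -0.2]
gripper_width: 0.999
```

Request:
play_rows:
  deltas:
    - [0.4,0.5,0,0,0,0,87]
    - [1.2,1.4,0,0,0,0,87]
    - [2.2,2.5,0,0,0,0,87]
    - [3.2,3.6,0,0,0,0,87]
    - [4.2,4.7,0,0,0,0,87]
    - [5.2,5.8,0,0,0,0,87]
    - [6.1,6.9,0,0,0,0,87]
    - [6.9,7.8,0,0,0,0,87]
    - [7.28,8.2,0,0,0,0,87]
    - [7.28,8.22,0,0,0,0,87]
    - [7.28,8.22,0,0,0,0,87]

```text
time_s: 27.15
tcp_pos: [0.6473, 0.1437, 0.1418]
ee_rot: [[1.0, -0.0, -0.002], [-0.0, -1.0, -0.0], [-0.002, 0.0, -1.0]]
wrist_force: [-0.7, 0.1, -0.4]
gripper_width: 0.997
```

```bash
python3 w.py w7.png bottle_green
```

```text
27.15 [0.6473 0.1437 0.1418] [[ 1.     -0.0001 -0.0019]
 [-0.0001 -1.     -0.0005]
 [-0.0019  0.0005 -1.    ]] [ 26.4522  29.2113   0.0829  -0.029  -60.9816  63.5571] [-0.711   0.0807 -0.4183] 0.9967481522781846
cam [0.7143 0.1446 0.3045] [-0.2465 -0.0001 -0.9691]
bottle_green [0.4558 0.018  0.0486] 0.54
 cut 2156 231 278 158 215 0.56
  cap px 791 254.30973451327435 199.61061946902655 at z=.075 [0.6474 0.1441 0.075 ]
```

View pics/w7.png

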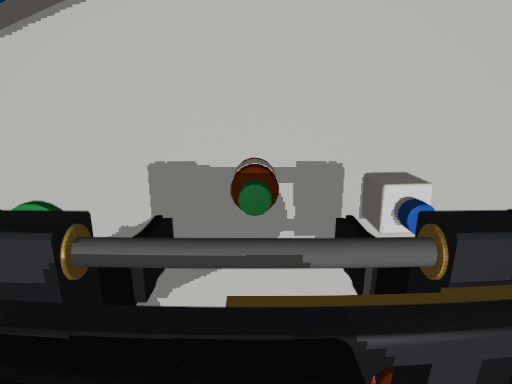

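Request:
play_rows:
  deltas:
    - [0.0,0,1,0,0,0,87]
    - [0.0,0,2.2,0,0,0,87]
    - [0.0,0,3.4,0,0,0,87]
    - [0.0,0,4.4,0,0,0,80]
    - [0.0,0,4.86,0,0,0,65]
    - [0.0,0,4.86,0,0,0,20]
    - [0.0,0,4.86,0,0,0,20]
    - [0.0,0,4.86,0,0,0,20]
    - [0.0,0,4.86,0,0,0,20]
    - [0.0,0,4.86,0,0,0,20]
    - [0.0,0,4.86,0,0,0,20]
    - [0.0,0,4.86,0,0,0,20]

```text
time_s: 28.5
tcp_pos: [0.6485, 0.144, 0.0224]
ee_rot: [[1.0, 0.001, 0.001], [0.001, -1.0, 0.0], [0.001, -0.0, -1.0]]
wrist_force: [-1.5, 0.6, 5.4]
gripper_width: 0.446
```

Request:
play_rows:
  deltas:
    - [0,0,0,0,0,0,20]
    - [0,0,0,0,0,0,20]
    - [0,0,0,0,0,0,20]

```text
time_s: 28.8
tcp_pos: [0.6484, 0.144, 0.0224]
ee_rot: [[1.0, 0.001, 0.001], [0.001, -1.0, 0.0], [0.001, -0.0, -1.0]]
wrist_force: [-2.1, -0.3, 6.8]
gripper_width: 0.45
```

Request:
play_rows:
  deltas:
    - [0,0,-0.3,0,0,0,20]
    - [0,0,-0.9,0,0,0,20]
    - [0,0,-1.7,0,0,0,20]
    - [0,0,-2.6,0,0,0,20]
    - [0,0,-3.5,0,0,0,20]
    - [0,0,-4.2,0,0,0,20]
    - [0,0,-4.7,0,0,0,20]
    - [0,0,-4.8,0,0,0,20]
    - [0,0,-4.8,0,0,0,20]

```text
time_s: 29.7
tcp_pos: [0.6478, 0.1439, 0.1414]
ee_rot: [[1.0, 0.0, -0.0], [0.0, -1.0, 0.0], [-0.0, -0.0, -1.0]]
wrist_force: [0.4, -0.3, -2.7]
gripper_width: 0.446
```

Request:
play_rows:
  deltas:
    - [-0.2,-0.6,0,0,0,0,20]
    - [-0.5,-1.7,0,0,0,0,20]
    - [-0.8,-2.9,0,0,0,0,20]
    - [-1.2,-4.1,0,0,0,0,20]
    - [-1.5,-5.3,0,0,0,0,20]
    - [-1.8,-6.5,0,0,0,0,20]
    - [-2.2,-7.6,0,0,0,0,20]
    - [-2.4,-8.4,0,0,0,0,20]
    - [-2.5,-8.76,0,0,0,0,20]
    - [-2.5,-8.76,0,0,0,0,20]
    - [-2.5,-8.76,0,0,0,0,20]

```text
time_s: 30.8
tcp_pos: [0.5854, 0.3621, 0.1409]
ee_rot: [[1.0, -0.0, -0.001], [-0.0, -1.0, -0.001], [-0.001, 0.001, -1.0]]
wrist_force: [-0.4, 0.6, -1.4]
gripper_width: 0.451
```

```bash
python3 w.py w8.png holder_green
```

```text
30.8 [0.5854 0.3621 0.1409] [[ 1.     -0.0002 -0.0008]
 [-0.0002 -1.     -0.0009]
 [-0.0008  0.0009 -1.    ]] [ 45.1634  31.5606   4.0864   0.0049 -62.5916  44.8226] [-0.4207  0.6193 -1.3593] 0.45065577126077627
cam [0.6522 0.363  0.3037] [-0.2454 -0.0005 -0.9694]
holder_green [ 0.5995  0.3668 -0.0014] 0.92
 cut 4328 208 293 137 210 0.91
  circ 586.5445556640625 365.9244689941406 39.97165298461914
```

View pics/w8.png

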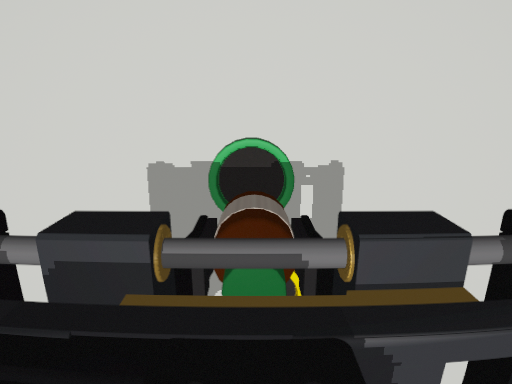

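Request:
play_rows:
  deltas:
    - [0.02,-0.13,0.5,0,0,0,20]
    - [0.02,-0.13,1.5,0,0,0,20]
    - [0.02,-0.13,2.6,0,0,0,20]
    - [0.02,-0.13,3.5,0,0,0,20]
    - [0.02,-0.13,4.1,0,0,0,20]
    - [0.02,-0.13,4.35,0,0,0,20]
    - [0.02,-0.13,4.45,0,0,0,20]
    - [0.02,-0.13,4.5,0,0,0,20]
    - [0.02,-0.13,4.5,0,0,0,20]
    - [0.02,-0.13,4.5,0,0,0,20]

```text
time_s: 31.95
tcp_pos: [0.5864, 0.3666, 0.03]
ee_rot: [[1.0, 0.001, 0.002], [0.001, -1.0, 0.001], [0.002, -0.001, -1.0]]
wrist_force: [0.1, -0.7, -1.9]
gripper_width: 0.448
```

Request:
play_rows:
  deltas:
    - [0,0,0.05,0,0,0,20]
    - [0,0,0.09,0,0,0,20]
    - [0,0,0.12,0,0,0,20]
    - [0,0,0.13,0,0,0,20]
    - [0,0,0.13,0,0,0,20]
    - [0,0,0.13,0,0,0,20]

```text
time_s: 32.55
tcp_pos: [0.586, 0.3662, 0.0264]
ee_rot: [[1.0, 0.001, 0.0], [0.001, -1.0, 0.0], [0.0, -0.0, -1.0]]
wrist_force: [-1.3, -1.0, 5.3]
gripper_width: 0.449
```

Contact at the expected 0.0264. Release, rise, and move back clear of the views.

Request:
play_rows:
  deltas:
    - [0,0,0,0,0,0,50]
    - [0,0,0,0,0,0,65]
    - [0,0,0,0,0,0,87]
    - [0,0,0,0,0,0,87]
    - [0,0,0,0,0,0,87]
    - [0,0,-0.4,0,0,0,87]
    - [0,0,-1.4,0,0,0,87]
    - [0,0,-2.8,0,0,0,87]
    - [0,0,-4.3,0,0,0,87]
    - [0,0,-5.6,0,0,0,87]
    - [0,0,-6.4,0,0,0,87]
    - [0,0,-6.4,0,0,0,87]

```text
time_s: 33.75
tcp_pos: [0.5877, 0.3674, 0.1911]
ee_rot: [[1.0, 0.001, 0.008], [0.001, -1.0, 0.006], [0.008, -0.006, -1.0]]
wrist_force: [-0.1, 1.2, 0.2]
gripper_width: 0.997
```

Request:
play_rows:
  deltas:
    - [-0.8,-0.4,0,0,0,0,87]
    - [-2.2,-1.1,0,0,0,0,87]
    - [-3.6,-1.9,0,0,0,0,87]
    - [-5,-2.6,0,0,0,0,87]
    - [-6.4,-3.4,0,0,0,0,87]
    - [-7.8,-4.2,0,0,0,0,87]
    - [-9.2,-5,0,0,0,0,87]
    - [-10.6,-5.8,0,0,0,0,87]
    - [-11.6,-6.5,0,0,0,0,87]
    - [-12,-7,0,0,0,0,87]
    - [-12,-7,0,0,0,0,87]

```text
time_s: 34.85
tcp_pos: [0.2846, 0.5422, 0.1849]
ee_rot: [[1.0, 0.003, -0.0], [0.003, -1.0, -0.001], [-0.0, 0.001, -1.0]]
wrist_force: [-0.1, 0.5, 0.3]
gripper_width: 1.002
```

Run:
```python
from m import *
est={'bottle_red':(.446,-.002),'bottle_blue':(.435,-.178),'bottle_green':(.586,.366),'bottle_yellow':(.466,.35),'white_red':(.623,-.173),'white_blue':(.63,.014)}
cs={n:cap(n,n+'9.png') for n in ['scene','side']}
for k,e in est.items():
    rays=[];pp=[]
    for n,c in cs.items():
        zz=.069 if k[0]=='w' else .073
        p0,m,l,st,ce=blobs(c,k.split('_')[1],(*e,zz),0,8 if n=='scene' and k[0]=='b' else 9)
        if len(st)<2: print(k,n,'none');continue
        i=1+np.argmax(st[1:,4]); pp+=[n,ce[i].round(1),st[i,4]]
        rays.append(ray(c,*ce[i]))
    A=0;b=0
    for o,d in rays:
        d=d/np.linalg.norm(d);P=np.eye(3)-np.outer(d,d);A=A+P;b=b+P@o
    print(k,np.linalg.solve(A,b),*pp)
im=np.vstack([cv2.resize(cs[n]['pixels'][110:300,100:440],(680,380))[:290] for n in cs])
cv2.imwrite('pics/fin.png',im[:,:,::-1])
s=r.sense();print(s['time_s'],s['tcp_pos'],s['gripper_width'])
```

```text
bottle_red [ 0.4453 -0.0007  0.0785] scene [259.4 160.6] 39 side [235.4 195.2] 39
bottle_blue [ 0.436  -0.1765  0.0792] scene [197.1 153.2] 34 side [280.5 238.3] 47
bottle_green [0.5848 0.3675 0.077 ] scene [403.  215.6] 51 side [199.  116.4] 11
bottle_yellow [0.4631 0.3506 0.0774] scene [390.6 176. ] 49 side [169.9 132.4] 21
white_red [ 0.6236 -0.1714  0.0751] scene [184.5 210.7] 53 side [332.4 200.3] 37
white_blue [0.6323 0.0172 0.0753] scene [259.2 220.3] 53 side [283.2 162.5] 24
34.95 [0.2861 0.5406 0.185 ] 0.999322640716186
```

View pics/scene9.png

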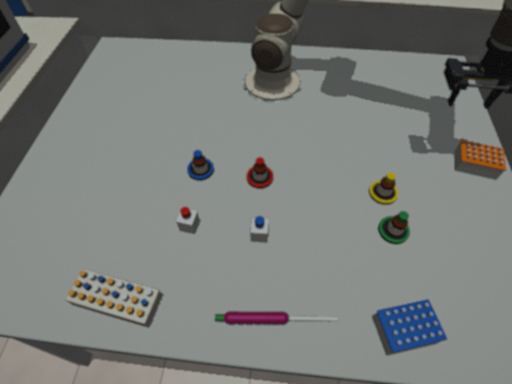

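View pics/side9.png

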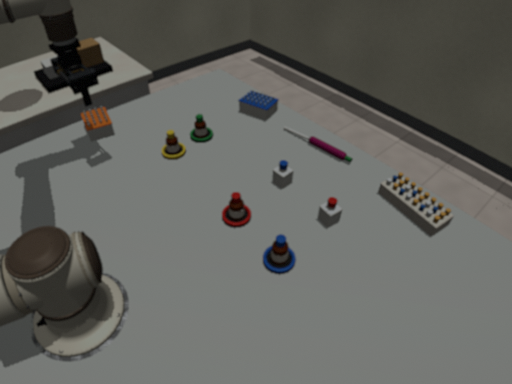

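Both pictures show all four amber bottles upright in the holders of their cap's colour. In the scene view they are at (200,163), (260,171), (386,187) and (398,226). The white bottles' cap pixels match the start exactly.

```bash
python3 -c "
from station import r
print(r.finish_job())"
```

```text
the job is handed in; nothing more can be done
None
```

All four amber bottles stand upright in the holders that match their caps, and the job was handed in at about 35 s of the 102 s allowed. The hand-in gives no verdict, so this rests on my own checks.

I took them in the order blue, red, yellow, green. Each one was lowered until the wrist force showed contact, at 4 mm above its grasp height, which matches the holder floor. I only then let go.

Last checks:
- **Amber bottles:** from both fixed cameras, the cap centres came out within about 3 mm of the holder centres. The limit is 14 mm. The cap heights rose by about 3 to 4 mm, consistent with standing on the 4 mm floor.
- **White bottles:** their cap positions in the pictures are the same as at the start.
- **Robot:** the arm is withdrawn with the gripper open, touching nothing.

Some readings disagreed:
- The two fixed cameras differed by up to 9 mm on the holder centres, so I used the wrist camera, whose fitted rim radius matched the true 40 mm.
- One network report for the green bottle was clearly wrong (0.456, 0.018) and I ignored it.
- The wrist camera's position for the red bottle was about 4 mm off because the cap mask took in some brown glass, so I kept the position from the fixed cameras.

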